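Put the owl on show in the roller display box

ROBOT

A 6-joint arm with a two-finger parallel gripper is mounted at the origin on the work surface. World frame = base frame: x ahead of the robot, y to its left, z up, the work surface at z = 0. Lengths are in mm, angles in rad, forces in N, time in s.
With the tool pointing down it reaches from about 300 to 775 mm from the base axis. Payload 14.6 kg.
Tool frame: the origin (TCP) lies midway between the tips of the shut fingers; the grasp point (between the pads) lies 19 mm behind it (manip.grasp_offset is the distance from the TCP to the grasp point, in mm); z points along the fingers, y is the line along which they close (so a half turn about z gives the same grasp; the last joint's range is limited). The gripper opens to 94 mm and grips with 3 to 60 N. Pads are 16 mm wide; open, the fingers measure 119 mm over their backs; the gripper's body (75 mm by 177 mm) begins 78 mm behind the grasp point.
Start: joints at [-1.399, 0.3, 1.521, -0, 1.321, -0.067], TCP at [130.089, -534.384, 205.446] pointing down, gripper open.
Joint ranges: [-3.03, 3.03], [-0.79, 2.21], [0.23, 2.52], [-1.04, 4.18], [0, 3.07], [-2.55, 2.55]. Speed limits (rad/s): [2.22, 2.22, 2.57, 3.14, 3.14, 3.14].

INTERFACE

Orientations are given as [roll, pitch, yaw] about the fixed x, y, z axes, in that order (R = Rz(yaw) Ry(pitch) Rx(roll)).
In Python, from cell import manip, viewer gives the robot as it stands. The module is installed in compiled form; this text tells all that it offers.
- The arm moves only by the tool move_arm, never from a script. Its argument "moves" is a list of rows, each a list of 4 numbers: the shift along the tool's x, y, z in m, then the turn about the tool's z in rad. A call has 1 to 12 rows; each row is the pose to reach, as a shift and turn from the pose commanded when the call began, along the tool's axes at that moment; what a row does not reach only later rows make up. A row lasts 1/10 s, in which the tool goes at most 50 mm and 8.59 degrees, less where a joint would pass 70% of its speed; a pose out of reach is approached as far as the arm can. A call with a gripper value outside its range is refused whole. "jaw" is the finger opening in m, from 0 to 0.094, set as the call begins (left out, the last holds). The fingers move at their own pace and stop on an object; "squeeze" is the grip in N (left out, the last holds). Time passes only in rows, so rows that repeat a pose let the fingers close. It gives the time, the measured TCP pose, the force, the opening and the grip force at its end, in the units of the state.
- manip.read_state(): the state, without advancing time (a new reading comes with each control period).
- viewer.camera(name): name is "scene" or "top" or "wrist"; returns a dict with "frame" (420x560x3 uint8, blue, green, red), "z_map" (420x560 float32, mm along the optical axis (not along the pixel's ray), 0 where there is no reading), "fx", "fy", "cx", "cy" (pixels), "D" ([k1, k2, p1, p2, k3] as OpenCV has them; the pictures are not rectified), "origin" and "orientation" of the camera in the world. Camera axes: x right, y down, z forward; pixel columns grow to the right and rows downward; lengths in mm; the calibration is good to about 2 mm. A picture is of the moment at which its call begins.
- manip.sign_off(): hands the job in; it is judged then, once.
The state is a dict: "clock": time; "joints": joint angles; "qd": joint speeds; "effort": joint torques, N m; "eef_pos": TCP position; "eef_rot": TCP orientation; "wrist_force": force on the tool from outside, world axes, zero at the start; "moment": the same for the moment, N m; "finger_gap": finger opening in mm; "finger_force": force on a finger pad.
Only numpy, scipy, OpenCV 4.12 (cv2) and the standard library are available. Lean on these libraries where they do the work, as an engineer would, in place of code of your own. Each camera call takes 0.05 s, during which the arm holds its last target. There are 200 camera calls.

TASK

Put the white ceramic owl figurine on show, in this order: swing the display box's glass door wide open, stand the owl upright in the little plywood crate out on the rollers, and, without lifting the crate, push it along the rollers into the box until it is fully home against the back wall. Then shut the glass door completely and finally press the plunger on the box's roof (the switch of its light) all the way down to its stop and let it spring back up. Do not knock the owl over, and leave everything else on the table where it is.

Things in the scene. Friction and masses are not known exactly. Their poses are not given: they have to be found in the camera images.
- station: Wooden roller runway and display box in one fixed piece. Origin on the table under the middle of the box's mouth; y runs along the lane into the box, x across. Runway y = -285 to 0 mm, 100 wide. 15 free aluminium rollers (diameter 16, axes across, tops 22 mm above the table, every 26 mm, y = -272 to +92, also inside the box). Side rails: inner faces x = +-42, tops 28 mm.
- bay_back (a point): Middle of the inner face of the box's back wall (station x = 0, y = 100 mm), 55 mm above the table. The box: mouth at y = 0, glass sides with inner faces at x = +-43 mm, outer +-50, wooden back outer face at y = 110 mm. Roof underside at 88, top at 94 mm height, covering only y = 30 to 110 mm: the 30 mm behind the mouth are open above, for the fingers.
- glass_door (a joint): Wood-framed glass door over the box's mouth. 0 rad = shut on its stop, growing as it swings out over the runway (clockwise from above), at most 1.9; starts shut or up to 0.1 ajar. Friction (0.03 N m) keeps it where it is left; no latch. 96 mm wide, 6 thick (station y = -6 to 0 when shut), 31 to 92 mm above the table. At 1.57 rad or more it stands beside the runway, clear of the lane.
- door_handle (a point): Centre of the top of the door's handle: an upright round aluminium post, diameter 12 mm, from 60 to 100 mm above the table, on a foot at 60 to 68 mm height; the upper 32 mm are free to grip. It stands 78 mm from the hinge along the door, its axis 24 mm off the door's outer face (when shut: station x = +28, y = -30 mm), and turns with the door.
- door_hinge (a point): Point on the door's upright hinge axis, 60 mm above the table, at station x = -50, y = 0 mm.
- crate: Shallow open plywood crate on the rollers, 76 mm wide (x), 90 long (y, pointing into the box), 0.25 kg; origin at the centre of its underside. Floor 4 mm, walls 4 thick, 12 high. A bar handle spans its rear end: y = -45 to -37 mm, 34 to 46 above the underside, on two corner posts. Fully home, its leading face touches the back wall: origin at station y = 55, rear face 10 mm inside the mouth.
- figurine: White ceramic owl figurine standing on the table, 50 mm tall, round: foot 36 mm diameter and 8 mm high, body 28 mm diameter from 8 to 44 mm, with two small ears on top. About 0.09 kg. Origin at the centre of its underside, z up. It can stand to the left or right of the runway.
- plunger (a joint): Spring plunger on the box's roof: 0 = up, 0.010 m = fully down on its stop. Force about 1.5 N at the start to 4.5 N at the stop; springs back by itself.
- plunger_top (a point): Middle of the top of the plunger's round steel head (30 mm diameter), at station x = 0, y = 88 mm, 122 mm above the table when up.
- vase: Bystander: white ceramic bud vase, 105 mm tall, 52 mm at its widest, narrow neck. Origin under its centre. Stands on the other side of the runway from the owl.
- pen: Bystander: aluminium pen lying on the table, 130 mm long, 10 mm thick. Origin under its middle.
- plastic_box: Bystander: grey lidded plastic box, 76 x 111 x 56 mm, beyond the runway. Origin under its centre.
- mug: Bystander: ceramic mug, 76 mm diameter, 85 mm tall. Origin under its centre.
- remote: Bystander: black remote control, 45 x 150 x 18 mm. Origin under its centre.
- candle: Bystander: amber glass candle holder, 60 mm diameter, 28 mm tall. Origin under its centre.
Things that resemble listed ones, but are neither listed nor needed, are in the scene too. What is shaped like the figurine but red is not meant.

How it is judged:
By the outcome, as a careful person would: the job done as asked, in the order asked, and still so for the second after the job is handed in, with the robot touching nothing.
It also fails if it takes over 72 s, if anything falls off the work surface, if the arm or the gripper's body presses on something with over 40 N, if the wrist force passes 120 N, or if a joint passes its speed limit or range.

## Working session

There is one attempt and no reset: what is moved stays moved. The work goes in short steps, Python scripts to look and compute and a tool call to move; the robot and the scene stay as the last step left them, time stands still between calls to the robot, and variables do not carry over. Pictures are saved under pics/ and viewed, at most 13 in all, crops included, and the job is handed in when it is done.

Besides the shell and the picture viewer there is one more tool, called after "Request:" as name(argument=value, ...) on one line, values as JSON. move_arm: Moves the arm, as the interface text tells. Its arguments: {"type":"object","properties":{"moves":{"type":"array"},"jaw":{"type":"number"},"squeeze":{"type":"number"}},"required":["moves"]}

```bash
mkdir -p pics
cat > h.py <<'E'
import numpy as np, cv2
from scipy.spatial.transform import Rotation as R
from cell import manip, viewer
def cam(n): return viewer.camera(n)
def Rc(c):
    o=np.array(c["orientation"],float)
    return o if o.shape==(3,3) else R.from_euler('xyz',o).as_matrix()
def K(c): return np.array([[c["fx"],0,c["cx"]],[0,c["fy"],c["cy"]],[0,0,1]])
def ray(c,uv):
    p=cv2.undistortPoints(np.array(uv,float).reshape(-1,1,2),K(c),np.array(c["D"],float)).reshape(-1,2)
    return np.c_[p,np.ones(len(p))]@Rc(c).T
def onplane(c,uv,z):
    d=ray(c,uv); o=np.array(c["origin"],float)
    return o+d*((z-o[2])/d[:,2])[:,None]
def depthpt(c,uv):
    uv=np.array(uv,int).reshape(-1,2)
    return np.array(c["origin"])+ray(c,uv)*c["z_map"][uv[:,1],uv[:,0]][:,None]
def cloud(c):
    v,u=np.mgrid[0:420,0:560]
    return depthpt(c,np.c_[u.ravel(),v.ravel()]).reshape(420,560,3)
E
python3 - <<'E'
from h import *
print(manip.read_state())
a=cam("top");b=cam("scene")
for n,c in(("top",a),("scene",b)):
    cv2.imwrite(f"pics/{n}0.png",c["frame"]); print(n,c["origin"],c["orientation"],c["fx"],c["D"])
    np.save(n+"0.npy",c,allow_pickle=True)
E
```

```text
{'clock': 0.0, 'joints': array([-1.39859229e+00,  3.00501268e-01,  1.52158259e+00, -3.21859255e-06,
        1.32067528e+00, -6.66017744e-02]), 'qd': array([-0.00057911, -0.00110748,  0.0003891 ,  0.00050795, -0.00054366,
        0.00033013]), 'effort': array([ 1.16898968e-04, -5.31804264e+01, -3.52738667e+01,  7.08943186e-02,
        2.44784314e-02, -5.78338904e-05]), 'eef_pos': array([ 130.04949788, -534.13832242,  204.86913757]), 'eef_rot': array([-3.14042855e+00, -7.45217762e-05,  2.38806562e-01]), 'wrist_force': array([ 0.83600972, -0.04036943,  0.45961289]), 'moment': array([0.00198633, 0.03570803, 0.00883144]), 'finger_force': 0.0, 'finger_gap': 93.85406502932743}
top [ 264.56479428   -2.10915603 1221.55928458] [-2.91183406e+00 -1.17071440e-03 -1.55310316e+00] 406.505757340252 [-0.06953189  0.          0.          0.          0.        ]
scene [1171.2147198  -321.69082761 1021.53232874] [-2.4804093   0.00552762  1.10010566] 530.3231579821123 [-0.11471576  0.          0.          0.          0.        ]
```

View pics/top0.png

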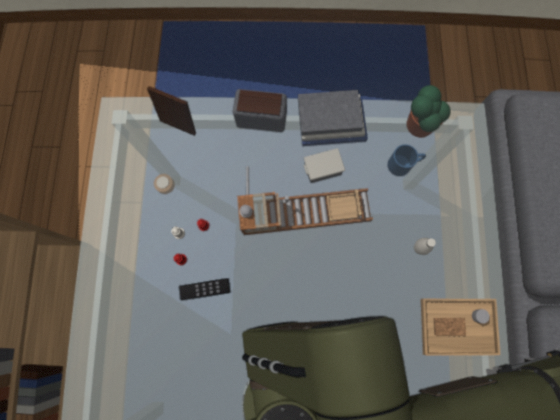

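View pics/scene0.png

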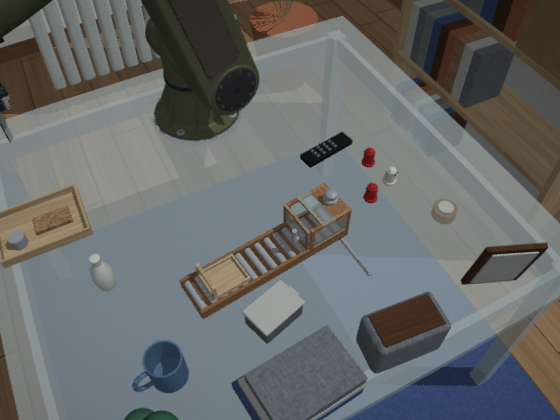

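The top view shows the station running from the box at (262,212) to the runway's free end at (370,205). The white owl candidate is at (178,231), with red look-alikes at (203,224) and (180,259). The white vase is at (425,245). The white owl is the only one that fits, and the crop below should confirm it.

Run:
```python
from h import *
a=np.load("top0.npy",allow_pickle=True).item();b=np.load("scene0.npy",allow_pickle=True).item()
def crop(c,x0,y0,w,h,s): return cv2.resize(c["frame"][y0:y0+h,x0:x0+w],None,fx=s,fy=s,interpolation=cv2.INTER_CUBIC)
im=np.zeros((600,800,3),np.uint8)
def put(p,x,y): 
    p=p[:600-y,:800-x]; im[y:y+p.shape[0],x:x+p.shape[1]]=p
put(crop(a,160,175,160,65,5)[:, :800][:260],0,0)   # left top 5x
put(crop(b,175,180,180,135,2.5),0,265)   
put(crop(b,350,140,60,65,5),455,265)
cv2.imwrite("pics/c1.png",im)
A=cloud(a);B=cloud(b)
for n,c,pts in(("top",a,[(178,231),(203,224),(180,259),(425,245),(246,212),(345,207),(362,206),(262,210)]),("scene",b,[(391,175),(372,190),(369,157),(103,273),(331,195),(225,275),(200,262)])):
    for p,q in zip(pts,depthpt(c,pts)): print(n,p,q.round(0))
# white owl mask
for n,c,box in(("top",a,(165,220,192,242)),("scene",b,(380,160,402,190))):
    x0,y0,x1,y1=box; s=c["frame"][y0:y1,x0:x1].astype(int)
    m=(s.min(2)>150); v,u=np.nonzero(m); print(n,"owl px",u.mean()+x0,v.mean()+y0,len(u),u.min()+x0,u.max()+x0,v.min()+y0,v.max()+y0)
```

```text
top (178, 231) [481. 331.  47.]
top (203, 224) [504. 258.  46.]
top (180, 259) [399. 320.  40.]
top (425, 245) [ 447. -386.   82.]
top (246, 212) [525. 123. 122.]
top (345, 207) [ 569. -166.   24.]
top (362, 206) [ 578. -221.    5.]
top (262, 210) [538.  81.  94.]
scene (391, 175) [496. 333.  40.]
scene (372, 190) [520. 259.  45.]
scene (369, 157) [416. 320.  37.]
scene (103, 273) [ 469. -392.   67.]
scene (331, 195) [542. 124. 122.]
scene (225, 275) [ 567. -153.   26.]
scene (200, 262) [ 494. -186.    2.]
top owl px 174.77551020408163 230.30612244897958 49 171 183 226 238
scene owl px 392.8363636363636 173.0909090909091 55 388 396 166 183
```

View pics/c1.png

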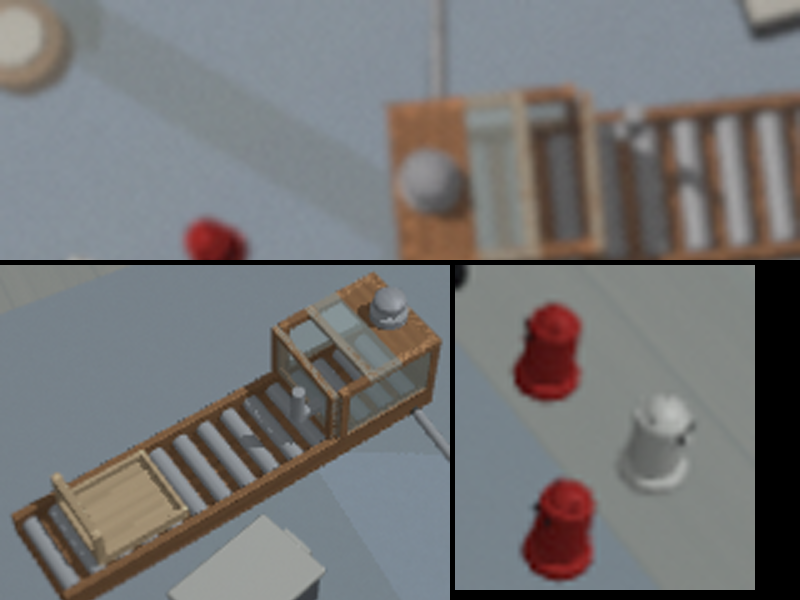

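The enlarged crop confirms it: the one white owl, at scene (391,175), stands between two red ones at (372,190) and (369,157). The door is shut and the crate is at the runway's outer end with its bar handle outermost. Next I measure the station.

Run:
```python
from h import *
for n in("top0","scene0"):
    c=np.load(n+".npy",allow_pickle=True).item(); P=cloud(c).reshape(-1,3); P=P[c["z_map"].ravel()>0]
    def sel(z0,z1,x0,x1,y0,y1): 
        return P[(P[:,2]>z0)&(P[:,2]<z1)&(P[:,0]>x0)&(P[:,0]<x1)&(P[:,1]>y0)&(P[:,1]<y1)]
    def rect(q): r=cv2.minAreaRect(q[:,:2].astype(np.float32)); return len(q),np.round(r[0],1),np.round(r[1],1),round(r[2],1)
    print(n,"roof",rect(sel(90,98,450,650,55,170)))
    print(" plunger",rect(sel(117,126,450,650,60,200)))
    print(" station low",rect(sel(17,33,450,660,-300,10)))
    print(" handle",sel(97,103,450,650,-80,20).mean(0),len(sel(97,103,450,650,-80,20)))
    print(" owl",rect(sel(36,55,450,530,305,370)), sel(36,55,450,530,305,370).mean(0))
    print(" bar",rect(sel(60,76,450,660,-260,-120)))
w=cam("wrist"); s=manip.read_state()
print("wrist",w["origin"],w["orientation"],w["fx"],s["eef_pos"],s["eef_rot"])
```

```text
top0 roof (780, array([537.6, 100.7]), array([101.8,  99.7]), 7.0)
 plunger (68, array([533.9, 128.3]), array([24.1, 25.5]), 2.1)
 station low (1824, array([ 590.6, -109.6]), array([151.7, 259.1]), 7.5)
 handle [575.60401066  12.09992814  99.61879349] 11
 owl (72, array([483., 340.]), array([25.2, 26.3]), 65.1) [482.50252291 338.44588546  44.19802149]
 bar (76, array([ 575.8, -197.6]), array([76.2,  7.9]), 7.3)
scene0 roof (1082, array([537.2, 100.7]), array([104.5, 102.6]), 6.8)
 plunger (104, array([535.2, 126.8]), array([27.5, 27.5]), 83.2)
 station low (3351, array([ 566.1, -112.8]), array([105.4, 259.3]), 7.8)
 handle [577.57021791  12.3059926  100.47590364] 19
 owl (96, array([484.8, 339. ]), array([27.9, 26.9]), 53.3) [487.13683856 337.01039481  45.22233932]
 bar (149, array([ 576.2, -199.2]), array([79.4,  9. ]), 7.5)
wrist [ 201.46262493 -517.52659937  385.58483752] [ 2.88585867e+00  1.30775804e-03 -1.33255842e+00] 290.01950530793493 [ 130.04517407 -534.20425656  205.03582521] [-3.14072935e+00 -2.13545165e-05  2.38795115e-01]
```

```bash
cat >> h.py <<'E'
O=np.array([545.5,40.2]); PSI=0.1274
def st(x,y):
    c,s=np.cos(PSI),np.sin(PSI); return O+np.array([c*x-s*y,s*x+c*y])
def handle(th):
    c,s=np.cos(th),np.sin(th); return st(-50+c*78+s*-30, -s*78+c*-30)
def plan(*targets):
    """targets (x,y,z,yaw) world mm -> rows (m, rad) from present pose"""
    s=manip.read_state(); M=R.from_euler('xyz',s["eef_rot"]).as_matrix(); p=s["eef_pos"]
    print("t",round(s["clock"],2),"pos",p.round(1),"rot",s["eef_rot"].round(3),"F",s["wrist_force"].round(1),"gap",round(s["finger_gap"],1),"ff",round(s["finger_force"],1))
    for t in targets:
        d=M.T@(np.array(t[:3])-p)/1000; dy=(-(t[3]-s["eef_rot"][2])+np.pi)%(2*np.pi)-np.pi
        print([round(float(v),4) for v in (*d,dy)])
E
python3 - <<'E'
from h import *
h=handle(0);print(h,handle(1.7),st(0,88),st(0,-240.6))
plan((*h,190,PSI+np.pi/2))
E
```

```text
[577.08474593  14.00069038] [465.76458283 -44.09854528] [534.31910311 127.48681198] [ 576.06958853 -198.45007911]
t 0.15 pos [ 130.  -534.2  205. ] rot [-3.141 -0.     0.239] F [-0.3  0.7  0.2] gap 93.8 ff 0.0
[0.564, -0.4269, 0.0154, -1.4594]
```

Request:
move_arm(moves=[[0.564,-0.427,0.015,-1.459],[0.564,-0.427,0.015,-1.459],[0.564,-0.427,0.015,-1.459],[0.564,-0.427,0.015,-1.459],[0.564,-0.427,0.015,-1.459],[0.564,-0.427,0.015,-1.459],[0.564,-0.427,0.015,-1.459],[0.564,-0.427,0.015,-1.459],[0.564,-0.427,0.015,-1.459],[0.564,-0.427,0.015,-1.459],[0.564,-0.427,0.015,-1.459],[0.564,-0.427,0.015,-1.459]], jaw=0.05)

```text
clock: 1.35
eef_pos: [510.1, -67.4, 192.7]
eef_rot: [-3.142, 0.0, 1.698]
wrist_force: [0.6, -1.2, 1.1]
finger_gap: 49.9
finger_force: 0.0
```

Run:
```python
from h import *
plan((*handle(0),190,PSI+np.pi/2))
```

```text
t 1.35 pos [510.1 -67.4 192.7] rot [-3.142  0.     1.698] F [ 0.6 -1.2  1.1] gap 49.9 ff 0.0
[0.0723, 0.0768, 0.0026, 0.0001]
```

Request:
move_arm(moves=[[0.072,0.077,0.003,0],[0.072,0.077,0.003,0],[0.072,0.077,0.003,0],[0.072,0.077,0.003,0],[0.072,0.077,0.003,0]])

```text
clock: 1.85
eef_pos: [575.9, 11.0, 189.6]
eef_rot: [-3.141, 0.0, 1.697]
wrist_force: [-0.4, -0.9, -0.9]
finger_gap: 49.8
finger_force: 0.0
```

Run:
```python
from h import *
w=cam("wrist"); cv2.imwrite("pics/w1.png",w["frame"])
P=cloud(w).reshape(-1,3);P=P[w["z_map"].ravel()>0]
q=P[(P[:,2]>96)&(P[:,2]<104)&(P[:,0]>540)&(P[:,0]<620)&(P[:,1]<40)&(P[:,1]>-60)]
print("handle",len(q),q.min(0),q.max(0),np.median(q,0))
q=P[(P[:,2]>86)&(P[:,2]<95)&(P[:,0]>450)&(P[:,0]<640)&(P[:,1]<70)&(P[:,1]>-80)]
print("door",len(q),cv2.minAreaRect(q[:,:2].astype(np.float32)))
plan((*handle(0),190,PSI+np.pi/2))
```

```text
handle 125 [571.20645878   6.06073663  96.31840419] [582.2603472   17.25836313 102.84760475] [576.77502383  11.99805107 101.13700401]
door 1094 ((543.091064453125, 40.86695861816406), (58.091156005859375, 103.14033508300781), 89.79094696044922)
t 1.9 pos [575.8  10.7 189.8] rot [-3.141  0.     1.697] F [ 0.  -0.5  0.7] gap 50.0 ff 0.0
[0.0031, 0.0017, -0.0002, -0.0015]
```

View pics/w1.png

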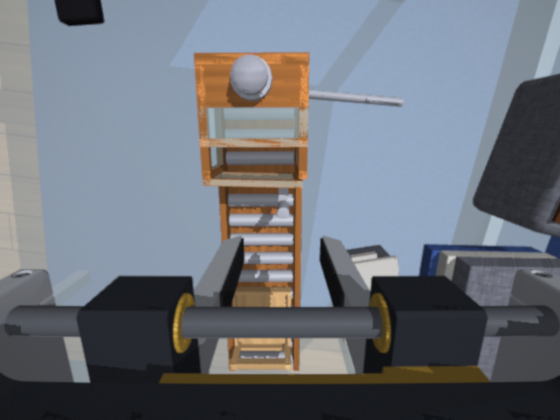

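The wrist view shows the handle at (284,200), the door's top edge around (253,181), the plunger at (250,77) and the crate near (265,310). The handle measures (576.7, 11.9), height 101, which agrees with the station model. Now I descend and grip it.

Request:
move_arm(moves=[[0.001,0.001,0.05,0],[0.001,0.001,0.09,0],[0.001,0.001,0.115,0],[0.001,0.001,0.115,0],[0.001,0.001,0.115,0]])

```text
clock: 2.4
eef_pos: [577.4, 12.0, 76.0]
eef_rot: [3.141, 0.0, 1.697]
wrist_force: [0.5, -0.5, 0.3]
finger_gap: 50.3
finger_force: 0.0
```

Request:
move_arm(moves=[[0,0,0,0],[0,0,0,0],[0,0,0,0],[0,0,0,0],[0,0,0,0]], jaw=0, squeeze=8)

```text
clock: 2.9
eef_pos: [577.3, 12.9, 75.0]
eef_rot: [3.141, 0.0, 1.698]
wrist_force: [-0.7, 0.7, -0.2]
finger_gap: 13.5
finger_force: 0.0
```

Run:
```python
from h import *
s=manip.read_state()
p=s["eef_pos"]
th=np.arange(0.15,1.75,0.14); th0=0.03
off=p[:2]-handle(th0); print("off",off)
plan(*[(*(handle(t)+off),p[2],s["eef_rot"][2]-(t-th0)*0.9) for t in th])
```

```text
off [0.87648775 1.30555868]
t 2.9 pos [577.3  12.9  75. ] rot [3.141 0.    1.698] F [-0.7  0.7 -0.2] gap 13.5 ff 0.0
[-0.009, -0.0044, -0.0, 0.108]
[-0.0187, -0.0109, -0.0, 0.234]
[-0.0275, -0.0187, -0.0, 0.36]
[-0.035, -0.0276, -0.0, 0.486]
[-0.0413, -0.0375, -0.0, 0.612]
[-0.0461, -0.0481, -0.0, 0.738]
[-0.0494, -0.0593, -0.0, 0.864]
[-0.051, -0.0709, -0.0, 0.99]
[-0.0511, -0.0826, -0.0, 1.116]
[-0.0495, -0.0942, -0.0, 1.242]
[-0.0463, -0.1054, -0.0, 1.368]
[-0.0416, -0.1161, -0.0, 1.494]
```

Request:
move_arm(moves=[[0,0,0,0],[0,0,0,0]])

```text
clock: 3.1
eef_pos: [577.0, 13.0, 74.8]
eef_rot: [-3.141, -0.0, 1.698]
wrist_force: [-4.5, 1.9, 4.8]
finger_gap: 11.7
finger_force: 8.0
```

Request:
move_arm(moves=[[-0.009,-0.0045,0,0.108],[-0.0185,-0.011,0,0.234],[-0.0275,-0.0185,0,0.36],[-0.035,-0.0275,0,0.486],[-0.0415,-0.0375,0,0.612],[-0.046,-0.048,0,0.738],[-0.0495,-0.0595,0,0.864],[-0.051,-0.071,0,0.99],[-0.051,-0.0825,0,1.116],[-0.0495,-0.094,0,1.242],[-0.0465,-0.1055,0,1.368],[-0.0415,-0.116,0,1.494]])

```text
clock: 4.3
eef_pos: [467.1, -44.7, 74.9]
eef_rot: [3.139, 0.0, 0.198]
wrist_force: [-3.4, -11.8, 2.5]
finger_gap: 11.9
finger_force: 8.0
```

Request:
move_arm(moves=[[0,0,0,0],[0,0,0,0]], jaw=0.03)

```text
clock: 4.5
eef_pos: [467.7, -43.1, 74.9]
eef_rot: [3.141, -0.001, 0.205]
wrist_force: [0.5, -0.8, 0.8]
finger_gap: 24.3
finger_force: 0.0
```

Run:
```python
from h import *
b=cam("scene")
cv2.imwrite("pics/s2.png",cv2.resize(b["frame"][150:330,160:400],None,fx=3,fy=3))
P=cloud(b).reshape(-1,3);P=P[b["z_map"].ravel()>0]
plan((*manip.read_state()["eef_pos"][:2],190,0.1))
print(handle(1.69),manip.read_state()["joints"])
```

```text
t 4.55 pos [467.9 -43.   74.9] rot [ 3.141e+00 -1.000e-03  2.050e-01] F [-0.4  0.2 -0.3] gap 27.7 ff 0.0
[0.0001, 0.0, -0.1151, 0.1053]
[466.54553449 -44.39604938] [-1.69793625e-01  2.84440878e-01  1.87606254e+00  1.87937909e-04
  9.80317019e-01  1.19558051e+00]
```

View pics/s2.png

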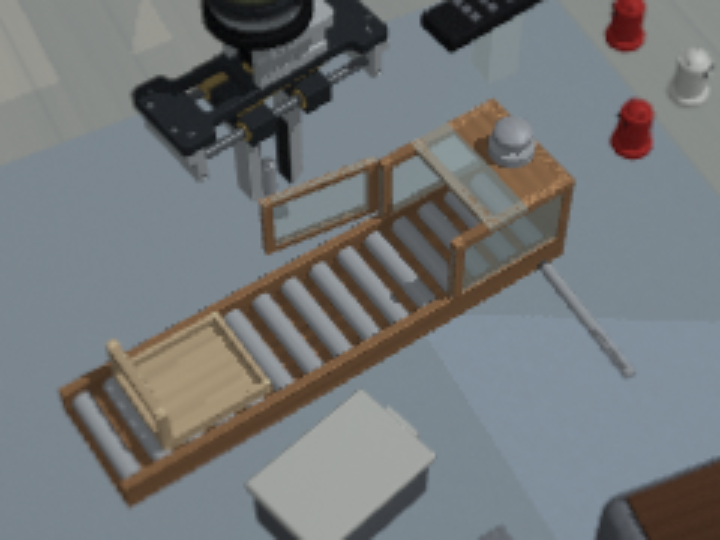

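The door stands wide open at about 1.68 rad and the handle post is free between the opened fingers. Now I rise and go to the owl.

Request:
move_arm(moves=[[0,0,-0.05,0],[0,0,-0.1,0],[0,0,-0.115,0],[0,0,-0.115,0]], jaw=0.06)

```text
clock: 4.95
eef_pos: [468.7, -43.1, 191.9]
eef_rot: [3.14, -0.004, 0.205]
wrist_force: [-1.0, 0.1, -1.2]
finger_gap: 58.0
finger_force: 0.0
```

Run:
```python
from h import *
plan((484,339,190,PSI+np.pi/2))
```

```text
t 4.95 pos [468.7 -43.1 191.9] rot [ 3.14  -0.004  0.205] F [-1.   0.1 -1.2] gap 58.0 ff 0.0
[0.0928, -0.371, 0.0018, -1.4931]
```

Request:
move_arm(moves=[[0.093,-0.371,0,-1.493],[0.093,-0.371,0,-1.493],[0.093,-0.371,0,-1.493],[0.093,-0.371,0,-1.493],[0.093,-0.371,0,-1.493],[0.093,-0.371,0,-1.493],[0.093,-0.371,0,-1.493],[0.093,-0.371,0,-1.493],[0.093,-0.371,0,-1.493],[0.093,-0.371,0,-1.493],[0.093,-0.371,0,-1.493],[0.093,-0.371,0,-1.493]])

```text
clock: 6.15
eef_pos: [483.2, 338.9, 188.4]
eef_rot: [-3.14, 0.001, 1.693]
wrist_force: [0.6, -0.3, 0.3]
finger_gap: 60.4
finger_force: 0.0
```

Run:
```python
from h import *
w=cam("wrist"); cv2.imwrite("pics/w2.png",w["frame"])
C=cloud(w);P=C.reshape(-1,3);ok=w["z_map"].ravel()>0;f=w["frame"].reshape(-1,3).astype(int)
near=ok&(abs(P[:,0]-484)<40)&(abs(P[:,1]-339)<40)
white=(f.max(1)-f.min(1)<45)
for z0,z1 in((4,11),(15,40),(41,46),(46,55)):
    q=P[near&white&(P[:,2]>z0)&(P[:,2]<z1)]
    if len(q)>5: print(z0,len(q),cv2.minEnclosingCircle(q[:,:2].astype(np.float32)),q.min(0).round(1),q.max(0).round(1))
plan((484,339,190,PSI+np.pi/2))
```

```text
4 155 ((478.1358947753906, 340.1683349609375), 23.265872955322266) [454.9 330.5   4. ] [501.4 357.8  10.8]
15 85 ((484.8488464355469, 343.5003356933594), 14.899202346801758) [470.5 339.7  15.8] [499.6 353.6  39.9]
41 173 ((484.5359802246094, 340.019775390625), 13.871024131774902) [470.7 327.1  41.3] [497.6 353.3  46. ]
46 264 ((484.68438720703125, 340.6529235839844), 12.006062507629395) [474.8 329.3  46. ] [496.3 351.5  53.1]
t 6.2 pos [483.3 338.9 188.8] rot [-3.14   0.     1.693] F [-0.2  0.7  0. ] gap 59.8 ff 0.0
[-0.0, 0.0007, -0.0012, -0.0054]
```

View pics/w2.png

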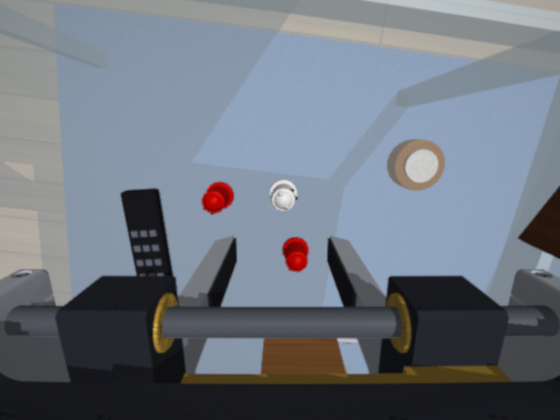

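The wrist view shows the white owl at (283,193), with the red ones at (217,198) and (295,255) clear of the finger paths. The owl measures (484.6, 340), with the body 28 mm across and 53 mm tall, which fits the description.

Request:
move_arm(moves=[[0.001,0.0015,0.05,0],[0.001,0.0015,0.1,0],[0.001,0.0015,0.14,0],[0.001,0.0015,0.165,0],[0.001,0.0015,0.174,0],[0.001,0.0015,0.174,0],[0.001,0.0015,0.174,0]])

```text
clock: 6.9
eef_pos: [485.5, 340.7, 17.2]
eef_rot: [3.14, -0.001, 1.696]
wrist_force: [-0.1, 0.4, 0.6]
finger_gap: 59.6
finger_force: 0.0
```

Request:
move_arm(moves=[[0,0,0,0],[0,0,0,0],[0,0,0,0],[0,0,0,0],[0,0,0,0],[0,0,0,0]], jaw=0, squeeze=12)

```text
clock: 7.5
eef_pos: [484.9, 340.4, 16.0]
eef_rot: [3.141, -0.0, 1.697]
wrist_force: [-0.9, -0.6, 3.6]
finger_gap: 28.1
finger_force: 12.0
```

Run:
```python
from h import *
p=manip.read_state()["eef_pos"]
plan((p[0],p[1],180,PSI+np.pi/2))
```

```text
t 7.5 pos [484.9 340.4  16. ] rot [ 3.141 -0.     1.697] F [-0.9 -0.6  3.6] gap 28.1 ff 12.0
[0.0, 0.0, -0.164, -0.0014]
```

Request:
move_arm(moves=[[0,0,-0.02,0],[0,0,-0.06,0],[0,0,-0.1,0],[0,0,-0.14,0],[0,0,-0.164,0],[0,0,-0.164,0]])

```text
clock: 8.1
eef_pos: [485.9, 341.0, 183.3]
eef_rot: [3.136, -0.002, 1.697]
wrist_force: [0.9, 0.1, -1.4]
finger_gap: 27.4
finger_force: 12.0
```

Run:
```python
from h import *
plan((*st(0,-195),130,PSI+np.pi/2))
```

```text
t 8.1 pos [485.9 341.  183.3] rot [ 3.136e+00 -2.000e-03  1.697e+00] F [ 0.9  0.1 -1.4] gap 27.4 ff 12.0
[-0.501, 0.0214, 0.0522, -0.0014]
```

Request:
move_arm(moves=[[-0.03,0.001,0,0],[-0.075,0.003,0,0],[-0.12,0.005,0,0],[-0.165,0.007,0,0],[-0.21,0.009,0,0],[-0.255,0.011,0,0],[-0.3,0.013,0,0],[-0.345,0.015,0,0],[-0.39,0.017,0,0],[-0.435,0.019,0,0],[-0.475,0.021,0,0],[-0.5,0.022,0,0]])

```text
clock: 9.3
eef_pos: [569.0, -155.6, 177.8]
eef_rot: [-3.139, -0.001, 1.695]
wrist_force: [-0.3, -0.1, -1.3]
finger_gap: 27.7
finger_force: 12.0
```

Request:
move_arm(moves=[[0,0,0,0],[0,0,0,0],[0,0,0,0]])

```text
clock: 9.6
eef_pos: [569.2, -151.9, 179.1]
eef_rot: [-3.141, -0.001, 1.698]
wrist_force: [0.1, 0.2, -1.8]
finger_gap: 27.9
finger_force: 12.0
```

Run:
```python
from h import *
for n in("top","scene"):
    c=cam(n);P=cloud(c).reshape(-1,3);P=P[c["z_map"].ravel()>0]
    q=P[(P[:,2]>60)&(P[:,2]<72)&(P[:,0]>500)&(P[:,0]<660)&(P[:,1]>-230)&(P[:,1]<-175)]
    if len(q)>5: print(n,len(q),cv2.minAreaRect(q[:,:2].astype(np.float32)))
    cv2.imwrite(f"pics/{n}3.png",c["frame"])
plan((*st(0,-195),43,PSI+np.pi/2))
```

```text
scene 145 ((576.4026489257812, -199.38356018066406), (77.64320373535156, 8.851468086242676), 6.869098663330078)
t 9.7 pos [ 569.4 -151.8  179.6] rot [-3.141 -0.     1.698] F [ 1.1  0.8 -0.7] gap 27.7 ff 12.0
[-0.0015, 0.0007, 0.1366, -0.0]
```

Request:
move_arm(moves=[[-0.0015,0.0005,0.03,0],[-0.0015,0.0005,0.07,0],[-0.0015,0.0005,0.105,0],[-0.0015,0.0005,0.125,0],[-0.0015,0.0005,0.132,0],[-0.0015,0.0005,0.135,0],[-0.0015,0.0005,0.136,0],[-0.0015,0.0005,0.136,0]])

```text
clock: 10.5
eef_pos: [570.7, -154.4, 44.9]
eef_rot: [3.14, 0.001, 1.697]
wrist_force: [1.2, 0.2, 0.1]
finger_gap: 27.7
finger_force: 12.0
```

Request:
move_arm(moves=[[0,0,0.0005,0],[0,0,0.001,0],[0,0,0.0015,0],[0,0,0.0015,0]])

```text
clock: 10.9
eef_pos: [570.1, -154.4, 42.3]
eef_rot: [3.142, 0.0, 1.697]
wrist_force: [0.3, 0.0, -1.0]
finger_gap: 27.7
finger_force: 12.0
```

Request:
move_arm(moves=[[0,0,0.0005,0],[0,0,0.001,0],[0,0,0.001,0],[0,0,0.001,0]])

```text
clock: 11.3
eef_pos: [570.3, -154.6, 41.9]
eef_rot: [3.141, 0.0, 1.697]
wrist_force: [-3.3, -0.4, 7.3]
finger_gap: 27.8
finger_force: 12.0
```

Request:
move_arm(moves=[[0,0,-0.0005,0],[0,0,-0.0005,0],[0,0,-0.0005,0],[0,0,-0.0005,0]], jaw=0.05)

```text
clock: 11.7
eef_pos: [570.1, -154.4, 41.6]
eef_rot: [-3.142, -0.0, 1.697]
wrist_force: [0.1, -0.1, 0.9]
finger_gap: 49.5
finger_force: 0.0
```

Request:
move_arm(moves=[[0,0,-0.02,0],[0,0,-0.06,0],[0,0,-0.1,0],[0,0,-0.12,0],[0,0,-0.12,0]])

```text
clock: 12.2
eef_pos: [571.3, -154.7, 164.9]
eef_rot: [3.137, 0.002, 1.697]
wrist_force: [-0.3, -0.9, -0.6]
finger_gap: 50.0
finger_force: 0.0
```

Run:
```python
from h import *
c=cam("scene");cv2.imwrite("pics/s4.png",cv2.resize(c["frame"][150:330,160:400],None,fx=3,fy=3))
P=cloud(c).reshape(-1,3);P=P[c["z_map"].ravel()>0]
q=P[(P[:,2]>60)&(P[:,2]<72)&(P[:,0]>500)&(P[:,0]<660)&(P[:,1]>-230)&(P[:,1]<-180)]
print(len(q),cv2.minAreaRect(q[:,:2].astype(np.float32)))
q=P[(P[:,2]>66)&(P[:,2]<82)&(P[:,0]>540)&(P[:,0]<600)&(P[:,1]>-178)&(P[:,1]<-125)]
print("owl",len(q),q.min(0),q.max(0))
plan((*st(0,-268),160,PSI+np.pi/2))
```

```text
145 ((575.9730224609375, -199.2823486328125), (78.24757385253906, 8.737936973571777), 7.537744522094727)
owl 121 [ 557.21450102 -167.94959863   66.16018511] [ 586.72548081 -141.32631926   79.57718375]
t 12.25 pos [ 570.5 -154.5  162.6] rot [3.140e+00 1.000e-03 1.697e+00] F [ 0.1  0.1 -0.9] gap 50.4 ff 0.0
[-0.0717, -0.0, 0.0027, -0.0013]
```

View pics/s4.png

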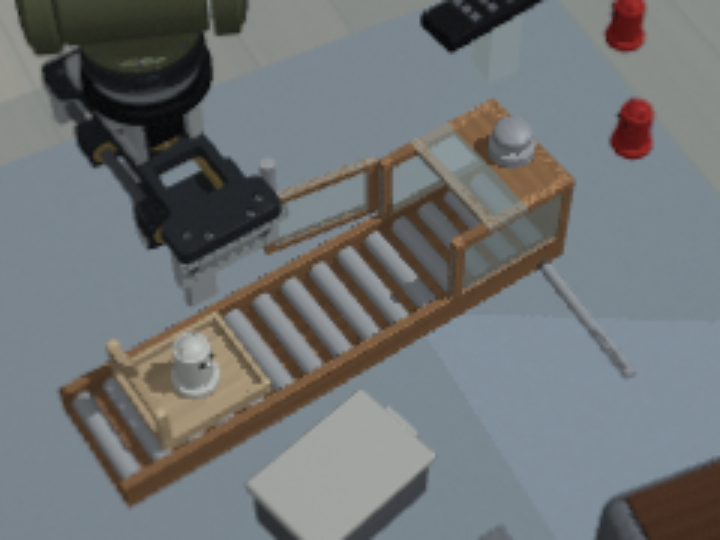

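The owl stands upright in the crate at about (195,365), and the bar handle at (140,390) is undisturbed. I move behind the crate with the fingers shut.

Request:
move_arm(moves=[[-0.04,0,0,0],[-0.072,0,0,0],[-0.072,0,0,0],[-0.072,0,0.04,0],[-0.072,0,0.08,0],[-0.072,0,0.108,0],[-0.072,0,0.116,0],[-0.072,0,0.116,0],[-0.072,0,0.116,0]], jaw=0)

```text
clock: 13.15
eef_pos: [579.8, -225.9, 46.9]
eef_rot: [3.14, 0.001, 1.697]
wrist_force: [0.9, -0.3, 0.4]
finger_gap: 0.6
finger_force: 0.0
```

Run:
```python
from h import *
plan((*st(0,-256),46,PSI+np.pi/2),(*st(0,2),46,PSI+np.pi/2))
```

```text
t 13.15 pos [ 579.8 -225.9   46.9] rot [3.140e+00 1.000e-03 1.697e+00] F [ 0.9 -0.3  0.4] gap 0.6 ff 0.0
[0.0123, -0.0002, 0.0009, -0.0013]
[0.2703, -0.0005, 0.0007, -0.0013]
```

Request:
move_arm(moves=[[0.005,0,0,0],[0.008,0,0,0],[0.01,0,0,0],[0.013,0,0,0],[0.016,0,0,0],[0.02,0,0,0],[0.025,0,0,0],[0.031,0,0,0],[0.038,0,0,0],[0.045,0,0,0],[0.052,0,0,0],[0.059,0,0,0]])

```text
clock: 14.35
eef_pos: [571.7, -166.6, 45.7]
eef_rot: [-3.141, -0.0, 1.697]
wrist_force: [-0.2, -1.1, 0.7]
finger_gap: 0.4
finger_force: 0.7
```

Request:
move_arm(moves=[[0.007,0,0,0],[0.014,0,0,0],[0.021,0,0,0],[0.028,0,0,0],[0.035,0,0,0],[0.042,0,0,0],[0.049,0,0,0],[0.056,0,0,0],[0.063,0,0,0],[0.07,0,0,0],[0.077,0,0,0],[0.084,0,0,0]])

```text
clock: 15.55
eef_pos: [561.1, -83.3, 45.7]
eef_rot: [3.142, -0.0, 1.697]
wrist_force: [-0.3, 0.0, -0.6]
finger_gap: 0.5
finger_force: 0.5
```

Run:
```python
from h import *
c=cam("scene")
P=cloud(c).reshape(-1,3);P=P[c["z_map"].ravel()>0]
L=(P[:,:2]-O)@np.array([[np.cos(PSI),-np.sin(PSI)],[np.sin(PSI),np.cos(PSI)]])
m=(P[:,2]>69)&(P[:,2]<82)&(abs(L[:,0])<30)&(L[:,1]>-150)&(L[:,1]<0); q=L[m];print("owl",len(q),q.min(0) if len(q) else 0,q.max(0) if len(q) else 0)
p=manip.read_state()["eef_pos"][:2]-O; print("tcp st",p@np.array([[np.cos(PSI),-np.sin(PSI)],[np.sin(PSI),np.cos(PSI)]]))
cv2.imwrite("pics/s5.png",cv2.resize(c["frame"][150:330,160:400],None,fx=3,fy=3))
plan((*st(0,2),46,PSI+np.pi/2))
```

```text
owl 27 [ -11.81908933 -134.46397987] [  13.14836171 -125.76015272]
tcp st [  -0.16453208 -123.65718646]
t 15.6 pos [561.  -82.5  45.7] rot [-3.142 -0.     1.697] F [-0.5  0.4  0.4] gap 0.9 ff 0.0
[0.1257, 0.0, -0.0003, -0.0009]
```

View pics/s5.png

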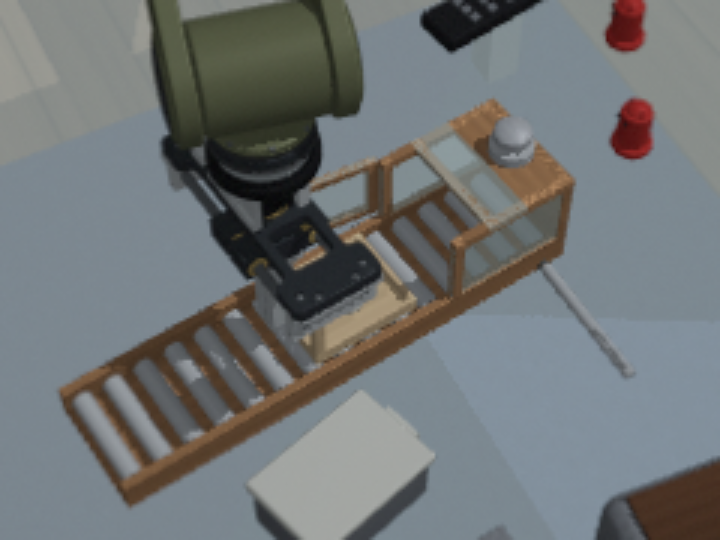

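The crate is rolling ahead of the fingers, with its leading edge near (410,300), and the hidden owl is behind the gripper. I continue the push.

Request:
move_arm(moves=[[0.007,0,0,0],[0.014,0,0,0],[0.021,0,0,0],[0.028,0,0,0],[0.035,0,0,0],[0.042,0,0,0],[0.049,0,0,0],[0.056,0,0,0],[0.063,0,0,0],[0.07,0,0,0],[0.076,0,0,0],[0.082,0,0,0]])

```text
clock: 16.8
eef_pos: [550.8, -2.0, 45.7]
eef_rot: [-3.141, -0.0, 1.697]
wrist_force: [-0.2, -0.8, 1.3]
finger_gap: 0.4
finger_force: 0.5
```

Request:
move_arm(moves=[[0.006,0,0,0],[0.011,0,0,0],[0.016,0,0,0],[0.02,0,0,0],[0.024,0,0,0],[0.027,0,0,0],[0.03,0,0,0],[0.033,0,0,0],[0.036,0,0,0],[0.038,0,0,0],[0.04,0,0,0],[0.04,0,0,0]])

```text
clock: 18.0
eef_pos: [545.9, 37.3, 45.8]
eef_rot: [3.141, -0.0, 1.697]
wrist_force: [0.5, 0.3, -0.6]
finger_gap: 0.5
finger_force: 0.0
```

```bash
cat >> h.py <<'E'
SR=np.array([[np.cos(PSI),-np.sin(PSI)],[np.sin(PSI),np.cos(PSI)]])
def L2(p): return (np.atleast_2d(p)[:,:2]-O)@SR
E
python3 - <<'E'
from h import *
plan((*st(0,2),46,PSI+np.pi/2)); print(L2(manip.read_state()["eef_pos"]))
E
```

```text
t 18.0 pos [545.9  37.3  45.8] rot [ 3.141 -0.     1.697] F [ 0.5  0.3 -0.6] gap 0.5 ff 0.0
[0.0049, -0.0001, -0.0002, -0.0013]
[[ 0.06073079 -2.89230984]]
```

Request:
move_arm(moves=[[0.001,0,0,0],[0.002,0,0,0],[0.003,0,0,0],[0.004,0,0,0],[0.005,0,0,0]])

```text
clock: 18.5
eef_pos: [545.6, 40.6, 46.1]
eef_rot: [3.141, 0.003, 1.697]
wrist_force: [-0.3, -18.2, 4.8]
finger_gap: 0.4
finger_force: 8.9
```

Request:
move_arm(moves=[[0.0005,0,0,0],[0.001,0,0,0],[0.0015,0,0,0],[0.0015,0,0,0]])

```text
clock: 18.9
eef_pos: [545.6, 40.8, 46.4]
eef_rot: [3.141, 0.004, 1.697]
wrist_force: [-0.4, -22.5, 6.2]
finger_gap: 0.4
finger_force: 11.3
```

Request:
move_arm(moves=[[-0.004,0,0,0],[-0.01,0,0,0],[-0.025,0,0,0],[-0.04,0,0,0],[-0.04,0,-0.04,0],[-0.04,0,-0.09,0],[-0.04,0,-0.12,0],[-0.04,0,-0.12,0]])

```text
clock: 19.7
eef_pos: [551.9, 2.8, 170.2]
eef_rot: [3.134, 0.001, 1.696]
wrist_force: [0.1, -0.3, 0.3]
finger_gap: 0.7
finger_force: 0.0
```

Run:
```python
from h import *
for n in("top","scene","wrist"):
    c=cam(n);P=cloud(c).reshape(-1,3);P=P[c["z_map"].ravel()>0];L=L2(P)
    m=(P[:,2]>60)&(P[:,2]<72)&(abs(L[:,0])<36)&(L[:,1]>-15)&(L[:,1]<30);q=L[m]
    if len(q)>3: print(n,"bar",len(q),np.percentile(q,5,0),np.percentile(q,95,0))
    if n=="wrist": W=c
    if n=="scene": S=c
im=np.zeros((420,800,3),np.uint8); im[:,:400]=cv2.resize(W["frame"][40:250,180:380],(400,420)); im[:,400:]=cv2.resize(S["frame"][170:275,260:360],(400,420)); cv2.imwrite("pics/s6.png",im)
p=manip.read_state()
plan((*handle(1.69),150,0.2),(*handle(1.69),75,0.2))
```

```text
scene bar 115 [-33.72824016   9.21672574] [24.44825962 17.22224386]
wrist bar 700 [-32.32714326   9.43765725] [32.54482071 16.94534679]
t 19.85 pos [549.7   3.3 164.7] rot [-3.14  -0.     1.696] F [-1.1  0.5 -0.5] gap 0.7 ff 0.0
[-0.0369, -0.0884, 0.0148, 1.4964]
[-0.0369, -0.0883, 0.0898, 1.4964]
```

View pics/s6.png

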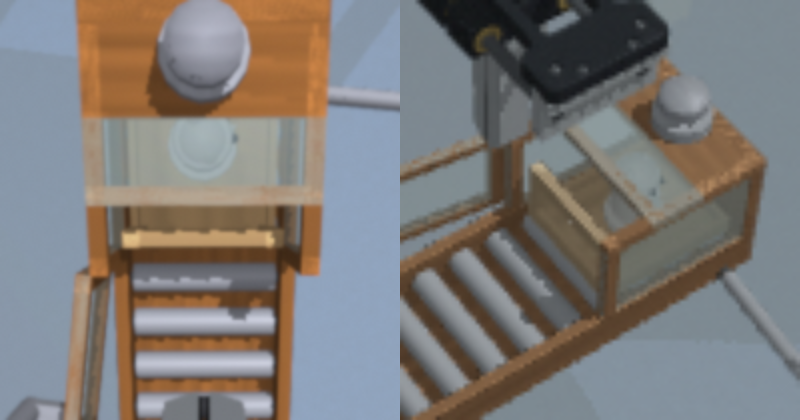

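The crate is home: its bar sits at station y of about 9.5 to 17, the push met the back wall at 18 to 22 N, and the owl is upright under the roof glass at (203,140). Now I go back to the door handle.

Request:
move_arm(moves=[[-0.01,-0.02,0,0.14],[-0.02,-0.04,0,0.28],[-0.03,-0.06,0,0.42],[-0.036,-0.087,0,0.56],[-0.036,-0.087,0,0.7],[-0.036,-0.087,0,0.84],[-0.036,-0.087,0,0.98],[-0.036,-0.087,0,1.12],[-0.036,-0.087,0,1.26],[-0.036,-0.087,0,1.4],[-0.036,-0.087,0,1.496],[-0.036,-0.087,0,1.496]], jaw=0.044)

```text
clock: 21.05
eef_pos: [467.8, -43.0, 164.3]
eef_rot: [-3.141, 0.002, 0.199]
wrist_force: [0.8, 0.5, 0.2]
finger_gap: 44.3
finger_force: 0.0
```

Run:
```python
from h import *
c=cam("scene");P=cloud(c).reshape(-1,3);P=P[c["z_map"].ravel()>0]
q=P[(P[:,2]>94)&(P[:,2]<104)&(abs(P[:,0]-467)<20)&(abs(P[:,1]+43)<20)]
print(len(q),q.min(0),q.max(0),q.mean(0)) if len(q) else 0
plan((467.6,-43.4,75,0.2))
```

```text
27 [459.69244519 -49.18334403  94.44936677] [472.73336857 -39.12794836 102.86318821] [466.80914895 -44.36446665  99.14298649]
t 21.1 pos [467.8 -42.9 164.5] rot [-3.141e+00  2.000e-03  2.030e-01] F [ 0.  -0.2  0. ] gap 43.9 ff 0.0
[-0.0001, 0.0005, 0.0895, 0.0028]
```

Request:
move_arm(moves=[[0,0,0.03,0],[0,0,0.07,0],[0,0,0.089,0],[0,0,0.089,0],[0,0,0.089,0]])

```text
clock: 21.6
eef_pos: [468.4, -42.9, 77.0]
eef_rot: [-3.141, 0.0, 0.202]
wrist_force: [0.5, 0.3, 0.3]
finger_gap: 44.0
finger_force: 0.0
```

Request:
move_arm(moves=[[0,0,0,0],[0,0,0,0],[0,0,0,0],[0,0,0,0],[0,0,0,0],[0,0,0,0]], jaw=0, squeeze=8)

```text
clock: 22.2
eef_pos: [468.3, -43.4, 77.0]
eef_rot: [3.14, 0.0, 0.201]
wrist_force: [-1.9, -5.0, 3.2]
finger_gap: 11.7
finger_force: 8.0
```

Run:
```python
from h import *
s=manip.read_state();p=s["eef_pos"]
H=st(-50,0); v=L2(p)[0]-[-50,0]; th0=np.arctan2(-30,78)-np.arctan2(v[1],v[0]); print("radius",np.hypot(*v),"th0",th0)
off=p[:2]-handle(th0); print(off)
plan(*[(*(handle(t)+off),p[2],s["eef_rot"][2]-(t-th0)*0.9) for t in np.linspace(th0,0,13)[1:]])
```

```text
radius 82.01984000003213 th0 1.6741722640921552
[0.52166984 1.46009547]
t 22.2 pos [468.3 -43.4  77. ] rot [3.14  0.    0.201] F [-1.9 -5.   3.2] gap 11.7 ff 8.0
[0.0104, 0.0053, 0.0, -0.1256]
[0.0214, 0.0091, 0.0, -0.2511]
[0.0328, 0.0114, 0.0, -0.3767]
[0.0444, 0.0121, 0.0, -0.5023]
[0.056, 0.0111, 0.0, -0.6278]
[0.0674, 0.0085, 0.0, -0.7534]
[0.0783, 0.0044, -0.0, -0.8789]
[0.0885, -0.0012, -0.0, -1.0045]
[0.0978, -0.0082, -0.0, -1.1301]
[0.1061, -0.0164, -0.0, -1.2556]
[0.1132, -0.0257, -0.0, -1.3812]
[0.1188, -0.0359, -0.0001, -1.5068]
```

Request:
move_arm(moves=[[0.0105,0.0055,0,-0.126],[0.0215,0.009,0,-0.251],[0.033,0.0115,0,-0.377],[0.0445,0.012,0,-0.502],[0.056,0.011,0,-0.628],[0.0675,0.0085,0,-0.753],[0.0785,0.0045,0,-0.879],[0.0885,-0.001,0,-1.005],[0.098,-0.008,0,-1.13],[0.106,-0.0165,0,-1.256],[0.113,-0.0255,0,-1.381],[0.119,-0.036,0,-1.507]])

```text
clock: 23.4
eef_pos: [577.3, 16.7, 76.9]
eef_rot: [-3.14, -0.0, 1.713]
wrist_force: [-11.4, -0.4, 7.8]
finger_gap: 11.4
finger_force: 8.3
```

Run:
```python
from h import *
s=manip.read_state();p=s["eef_pos"]; print(L2(p))
plan((*(p[:2]+3*np.array([-np.sin(PSI),np.cos(PSI)])),p[2],s["eef_rot"][2]))
```

```text
[[ 28.5328653  -27.34550197]]
t 23.4 pos [577.3  16.7  76.9] rot [-3.14  -0.     1.713] F [-11.4  -0.4   7.8] gap 11.4 ff 8.3
[0.003, 0.0, 0.0, 0.0]
```

Request:
move_arm(moves=[[0.001,0,0,0],[0.002,0,0,0],[0.003,0,0,0],[0.003,0,0,0]])

```text
clock: 23.8
eef_pos: [576.9, 18.1, 76.8]
eef_rot: [-3.14, 0.002, 1.708]
wrist_force: [-4.0, -8.8, 3.0]
finger_gap: 12.0
finger_force: 8.0
```

Request:
move_arm(moves=[[0.001,0,0,0],[0.002,0,0,0],[0.003,0,0,0],[0.003,0,0,0]], squeeze=15)

```text
clock: 24.2
eef_pos: [576.8, 19.4, 76.9]
eef_rot: [-3.14, 0.004, 1.707]
wrist_force: [-1.8, -19.5, 1.9]
finger_gap: 11.9
finger_force: 15.0
```

Run:
```python
from h import *
s=manip.read_state();print(L2(s["eef_pos"]),s["wrist_force"])
for n in("scene","top"):
    c=cam(n);P=cloud(c).reshape(-1,3);P=P[c["z_map"].ravel()>0];L=L2(P)
    m=(P[:,2]>85)&(P[:,2]<95)&(L[:,1]<12)&(L[:,1]>-20)&(L[:,0]>-48)&(L[:,0]<44); q=L[m]
    for a,b in((-46,-25),(-25,0),(0,20),(30,46)):
        k=q[(q[:,0]>a)&(q[:,0]<b)]
        if len(k)>3: print(n,a,len(k),np.percentile(k[:,1],[5,50,95]).round(1))
```

```text
[[ 28.37988954 -24.64282376]] [ -1.8271552  -19.51106418   1.92423941]
```

Request:
move_arm(moves=[[0,0,0,0],[0,0,0,0],[-0.004,0,0,0],[-0.004,0,-0.04,0],[-0.004,0,-0.08,0],[-0.004,0,-0.11,0],[-0.004,0,-0.11,0]], jaw=0.04)

```text
clock: 25.0
eef_pos: [579.0, 18.2, 191.2]
eef_rot: [3.135, 0.001, 1.708]
wrist_force: [-0.1, 0.1, -0.4]
finger_gap: 39.9
finger_force: 0.0
```

Run:
```python
from h import *
for n in("scene","top","wrist"):
    c=cam(n);P=cloud(c).reshape(-1,3);P=P[c["z_map"].ravel()>0];L=L2(P)
    m=(P[:,2]>85)&(P[:,2]<95)&(L[:,1]<12)&(L[:,1]>-20)&(L[:,0]>-48)&(L[:,0]<44); q=L[m]
    for a,b in((-46,-25),(-25,0),(0,20),(30,46)):
        k=q[(q[:,0]>a)&(q[:,0]<b)]
        if len(k)>3: print(n,a,len(k),np.percentile(k[:,1],[2,50,98]).round(1))
    m=(P[:,2]>96)&(P[:,2]<104)&(abs(L[:,0]-28)<15)&(abs(L[:,1]+30)<15); q=L[m]
    if len(q): print(n,"handle",len(q),q.min(0),q.max(0))
    if n=="wrist":W=c
cv2.imwrite("pics/w7.png",cv2.resize(W["frame"][20:260,150:420],None,fx=2.2,fy=2.2))
plan((*st(0,88),140,PSI+np.pi/2))
```

```text
scene -46 41 [-7.2 -2.3 11. ]
scene -25 37 [-7.9 -5.1  1. ]
scene 0 30 [-7.1 -4.3  0.7]
scene 30 24 [-6.7 -5.1  1.1]
scene handle 25 [ 23.65996182 -36.1123031 ] [ 35.0349981  -24.73586437]
wrist -46 212 [-7.  -2.9 10.7]
wrist -25 204 [-6.8 -3.  -0.2]
wrist 0 166 [-6.6 -3.2 -0.2]
wrist 30 135 [-7.5 -3.3 10.2]
wrist handle 129 [ 22.69743432 -36.27783617] [ 33.32208282 -24.9267584 ]
t 25.15 pos [577.1  18.2 185.7] rot [-3.14  -0.     1.708] F [0.6 0.7 0.1] gap 40.0 ff 0.0
[0.1141, -0.0274, 0.0458, 0.0098]
```

View pics/w7.png

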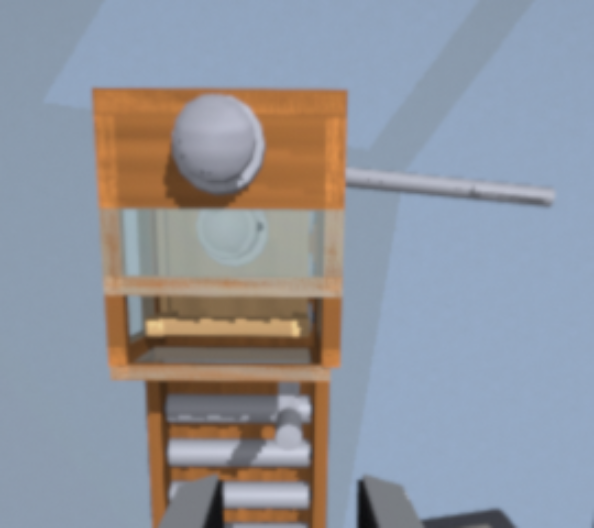

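The door lies flat across the mouth, with its edge at (220,372) and station y of -6.6 to -0.2 along its whole width. The crate is home and the owl is upright behind the roof glass at (232,232). Before the plunger, I give the door post a confirming push from outside with the fingers shut.

Request:
move_arm(moves=[[-0.036,0,0,0],[-0.036,0,0,0],[-0.036,0,0,0],[-0.036,0,0.04,0],[-0.036,0,0.08,0],[-0.036,0,0.107,0],[-0.036,0,0.107,0],[-0.032,0,0.107,0],[-0.028,0,0.107,0],[-0.025,0,0.107,0],[-0.023,0,0.107,0],[-0.021,0,0.107,0]], jaw=0)

```text
clock: 26.35
eef_pos: [580.5, -2.4, 80.3]
eef_rot: [3.141, 0.0, 1.708]
wrist_force: [0.3, -0.4, 0.6]
finger_gap: 0.6
finger_force: 0.0
```

Request:
move_arm(moves=[[0.001,0,0,0],[0.002,0,0,0],[0.003,0,0,0],[0.003,0,0,0]])

```text
clock: 26.75
eef_pos: [580.2, -0.9, 80.0]
eef_rot: [3.141, 0.002, 1.707]
wrist_force: [0.4, -8.3, 0.8]
finger_gap: 0.6
finger_force: 4.3
```

Request:
move_arm(moves=[[-0.004,0,0,0],[-0.012,0,0,0],[-0.012,0,-0.04,0],[-0.012,0,-0.075,0],[-0.012,0,-0.075,0]])

```text
clock: 27.25
eef_pos: [583.5, -12.1, 159.5]
eef_rot: [3.134, 0.001, 1.708]
wrist_force: [-0.1, 0.4, -0.5]
finger_gap: 0.6
finger_force: 0.0
```

Run:
```python
from h import *
plan((*st(0,88),155,PSI+np.pi/2))
```

```text
t 27.25 pos [583.5 -12.1 159.5] rot [3.134e+00 1.000e-03 1.708e+00] F [-0.1  0.4 -0.5] gap 0.6 ff 0.0
[0.1449, -0.0297, 0.0041, 0.0094]
```

Request:
move_arm(moves=[[0.04,-0.008,0,0],[0.085,-0.017,0,0],[0.125,-0.024,0,0],[0.145,-0.028,0,0],[0.145,-0.028,0,0],[0.145,-0.028,0,0]])

```text
clock: 27.85
eef_pos: [534.1, 127.9, 154.3]
eef_rot: [-3.141, 0.0, 1.708]
wrist_force: [0.2, -0.4, -0.4]
finger_gap: 0.4
finger_force: 0.0
```

Run:
```python
from h import *
plan((*st(0,88),122,PSI+np.pi/2)); print(L2(manip.read_state()["eef_pos"]))
```

```text
t 27.85 pos [534.1 127.9 154.3] rot [-3.141  0.     1.708] F [ 0.2 -0.4 -0.4] gap 0.4 ff 0.0
[-0.0004, 0.0002, 0.0323, 0.0101]
[[-0.18637167 88.40677676]]
```

Request:
move_arm(moves=[[0,0,0.02,0],[0,0,0.028,0],[0,0,0.031,0],[0,0,0.034,0],[0,0,0.037,0],[0,0,0.039,0],[0,0,0.041,0],[0,0,0.042,0],[0,0,0.042,0]])

```text
clock: 28.75
eef_pos: [534.3, 128.2, 113.0]
eef_rot: [3.141, 0.0, 1.708]
wrist_force: [1.9, -2.9, 4.7]
finger_gap: 0.3
finger_force: 2.0
```

Request:
move_arm(moves=[[0,0,0.001,0],[0,0,0.002,0],[0,0,0.003,0],[0,0,0.003,0]])

```text
clock: 29.15
eef_pos: [534.5, 128.3, 111.9]
eef_rot: [3.14, 0.0, 1.708]
wrist_force: [-7.3, -5.0, 24.2]
finger_gap: 0.7
finger_force: 12.0
```

Request:
move_arm(moves=[[0,0,-0.005,0],[0,0,-0.015,0],[0,0,-0.04,0],[0,0,-0.08,0],[0,0,-0.1,0],[0,0,-0.1,0],[0,0,-0.1,0],[0,0,-0.1,0]])

```text
clock: 29.95
eef_pos: [533.4, 128.3, 208.3]
eef_rot: [-3.139, -0.0, 1.708]
wrist_force: [-0.0, 0.5, -1.0]
finger_gap: 0.2
finger_force: 0.0
```

Run:
```python
from h import *
c=cam("wrist");P=cloud(c).reshape(-1,3);P=P[c["z_map"].ravel()>0];L=L2(P)
m=(abs(L[:,0])<8)&(abs(L[:,1]-88)<8); print("plunger z",np.percentile(P[m,2],[50,95]) if m.sum() else None)
s=cam("scene");P=cloud(s).reshape(-1,3);P=P[s["z_map"].ravel()>0];L=L2(P)
m=(abs(L[:,0])<8)&(abs(L[:,1]-88)<8); print("plunger z",np.percentile(P[m,2],[50,95]) if m.sum() else None)
m=(P[:,2]>85)&(P[:,2]<95)&(L[:,1]<12)&(L[:,1]>-20)
for a,b in((-46,-25),(-25,0),(0,20),(30,46)):
    k=L[m&(L[:,0]>a)&(L[:,0]<b)]
    if len(k)>3: print(a,len(k),np.percentile(k[:,1],[2,50]).round(1))
im=np.zeros((420,800,3),np.uint8); im[:,:]=cv2.resize(s["frame"][130:340,60:460],(800,420)); cv2.imwrite("pics/s9.png",im)
```

```text
plunger z [123.45231419 312.25719499]
plunger z [257.03017391 516.80102065]
-46 39 [-7.3 -2.7]
-25 33 [-7.1 -4.1]
0 33 [-6.9 -4.2]
30 38 [-7.5 -2.2]
```

View pics/s9.png

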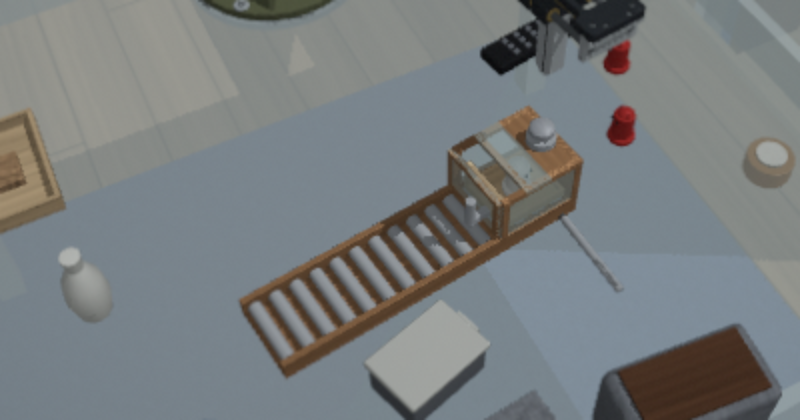

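The last view shows the door shut at (475,195), the crate and owl inside the box, the plunger back up (height 123) at (540,135), the arm clear, and the vase and pen where they were. I hand the job in.

```bash
python3 -c "
from cell import manip
print(manip.sign_off())"
```

```text
the job is handed in; nothing more can be done
None
```

The job is handed in at about 30 s on the robot's clock: the owl stands upright in the crate, the crate is home against the back wall, the door is shut on its stop, and the plunger was pressed to its stop and sprang back up. The sign-off call gave no verdict.

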